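Close up the cold plates and take a surface reading

ROBOT

A 6-joint arm with a two-finger parallel gripper is mounted at the origin on a cart in front of the work surface, level with it; the furniture and walls round the work are solid. World frame = base frame: x ahead of the robot, y to its left, z up, the work surface at z = 0. Lengths are in m, angles in rad, forces in N, time in s.
With the tool pointing down it reaches from about 0.35 to 0.775 m from the base axis. Payload 5.5 kg.
Tool frame: the origin (TCP) lies at the very end of the fingers, on their centre line; the grasp point (between the pads) lies 19 mm behind it; z points along the fingers, y is the line along which they close (so a half turn about z gives the same grasp; the last joint's range is limited). The gripper opens to 85 mm and grips with 20 to 120 N. Pads are 22 mm wide; open, the fingers measure 114 mm over their backs; the gripper's body (76 mm by 85 mm) begins 54 mm behind the grasp point. The pads swing forward as they close: fully open they stand 13 mm farther back than shut.
Start: joints at [-1.479, 0.313, 0.046, 1.304, 0, 1.431], TCP at [0.132, -0.56, 0.231] pointing down, gripper open.
Joint ranges: [-2.76, 2.76], [-0.86, 1.69], [-1.03, 1.26], [-2.2, 2.34], [-1.47, 1.5], [-3.14, 3.14]. Speed limits (rad/s): [2.57, 2.57, 3.14, 3.14, 3.14, 3.14].

INTERFACE

Orientations are given as a unit quaternion [w, x, y, z].
In Python, from workcell import get_state, read_camera, hand_in gives the robot as it stands.
- The arm moves only by the tool send_rows, never from a script. Its argument "increments" is a list of rows, each an object of numbers: "dx", "dy", "dz": the shift along the world's x, y, z in units of 25 mm (1.0 is 25 mm); "roll": the turn about the world's z in units of 8 degrees (1.0 is 8 degrees); "claw": the opening, from -1 (shut) to 1 (fully open). In form: [{"dx": .., "dy": .., "dz": .., "roll": .., "claw": ..}, ...]. A call has exactly 5 rows; each row is the pose to reach, as a shift and turn from the pose commanded when the call began; what a row does not reach only later rows make up. A row lasts 1/8 s, in which the tool goes at most 62.5 mm and 10.7 degrees, less where a joint would pass 70% of its speed; a pose out of reach is approached as far as the arm can. A call with a gripper value outside its range is refused whole. The fingers move at their own pace and stop on an object; "grip_force" is the grip in N (left out, the last holds). Time passes only in rows, so rows that repeat a pose let the fingers close, or fill a call up. It gives the time, the measured TCP pose, the force, the opening and the grip force at its end, in the units of the state.
- get_state(): the state, without advancing time (a new reading comes with each control period).
- read_camera(name): name is "scene" or "top" or "wrist"; returns a dict with "image" (400x640x3 uint8, blue, green, red), "fx", "fy", "cx", "cy" (pixels), "world_to_cam" (4x4, takes a point from world to camera coordinates). Camera axes: x right, y up, looking along -z (the intrinsics and any distortion apply to the point x, -y, -z); pixel columns grow to the right and rows downward; lengths in m; the calibration is good to about 2 mm. The wrist camera is an equidistant fisheye: a pixel r from the principal point sees the ray r / f radians off the axis. A picture is of the moment at which its call begins. There is no depth.
- hand_in(): hands the job in; it is judged then, once.
The state is a dict: "clock": time; "joint_pos": joint angles; "qvel": joint speeds; "tau": joint torques, N m; "tcp_pos": TCP position; "orientation": TCP orientation; "wrist_force": force on the tool from outside, world axes, zero at the start; "ft_torque": the same for the moment, N m; "finger_gap": finger opening in m; "grip_force": force on a finger pad.
Only numpy, scipy, OpenCV 4.12 (cv2) and the standard library are available. Lean on these libraries where they do the work, as an engineer would, in place of code of your own. Each camera call takes 0.05 s, during which the arm holds its last target. There are 200 camera calls.

TASK

The cold serving tray is being set up: first slide the bare cold plate along the tray until it butts flush against the plate that carries the clear deli box, leaving that box and the things round the tray where they stand. Then take the spring-loaded surface thermometer out of its leaning dock and hold it upright with its sprung foot pressed lightly on the bare plate, inside the ring moulded in the middle of its top, so that the foot is pushed in about half of its stroke and does not bottom. Finish while still holding the thermometer there for its reading (do not let go of it or put it back), with the plates still touching.

Things in the scene. Friction and masses are not known exactly. Their poses are not given: they have to be found in the camera images.
- tray: Shallow steel serving tray, fixed on the worktop. Inside 180 (x) x 400 (y) mm, floor 2 mm thick, rim 11 mm above the worktop with a 12 mm wide flat flange outside the walls (outside 204 x 424 mm). Origin: centre of its underside, on the worktop; y runs along its length, towards the end with the clear deli box.
- loose_plate: The bare cold plate: white plastic slab, 176 (x) x 162 (y) x 30 mm, 0.5 to 1 kg, loose on the tray floor between the long walls (2 mm play each side), its sides 21 mm proud of the rim, edges rounded 4 mm. y points at the neighbour, 20 to 55 mm away. Origin: centre of its underside, 2 mm above the worktop. Push it by its far side face (y = -81 mm).
- end_plate: The neighbour: an equal cold plate, 176 x 162 x 30 mm, standing (1 mm play) against the +y end wall of the tray, with the clear deli box on it. Origin: centre of its underside; axes as the loose plate's.
- loose_edge (a point): Middle of the side face of the loose plate that shall touch its neighbour (plate frame 0, 81, 15 mm); axes as the plate's.
- end_plate_edge (a point): Middle of the neighbour plate's side face that looks at the loose plate (plate frame 0, -81, 15 mm); axes as the plate's.
- loose_plate_ring (a point): Centre of the moulded grey ring (inside diameter 36 mm, standing 1 mm proud) in the middle of the loose plate's top face, at the level of that face, 32 mm above the worktop.
- dock: Black thermometer dock, fixed on the worktop: 105 x 78 x 12 mm foot and a tube (inside diameter 22, outside 31 to 37, length 74 mm) leaning 0.35 rad from vertical. Origin: centre of its underside. The tube's mouth, on which the thermometer's guard rests, is at (-12, 0, 90) mm in the dock's frame; the tube's axis runs up along (-0.343, 0, 0.939).
- probe: Spring-loaded surface thermometer, 0.12 kg, standing in the dock's tube. Origin: centre of the underside of its round guard (37 mm across, 6 thick); z up along the handle. White handle z = 6 to 101 mm, 30 (x) by 24 mm (y, flat sides: grip here); display on -x. Below, a 9 mm stem and the sprung foot reach 68 mm down into the tube: draw it out along the tube by over 70 mm.
- probe_tip (a point): Centre of the foot's flat contact face (16 mm across); on the thermometer's axis, at z = -68 mm in its frame while the foot is free; z along the thermometer.
- probe_foot (a joint): How far the foot is pushed into the stem: 0 free, 0.008 m at its stop. The spring takes 2 N to start and 0.5 N more for each mm (4 N at half stroke, 6 N at the stop).
- deli_box: Empty clear deli box, 116 x 138 x 37 mm, standing loose on the neighbour plate; stays there. Origin: centre of its underside.
- white_pot: White plastic pot with lid, 75 mm across, 77 mm high, on the worktop on the side of the tray where the dock is not; leave alone. Origin: centre of its underside.
- next_box: Empty clear deli box, 134 x 150 x 37 mm, on the worktop at the far left; leave alone. Origin: centre of its underside.
- pickle_jar: Glass jar with gold lid, 66 mm across, 130 mm high, on the worktop behind the tray; leave alone. Origin: centre of its underside.
Not all that is in view belongs to the job. There is more than one size of the probe; the job needs the larger.

How it is judged:
By the outcome, as a careful person would: the job done as asked, in the order asked, and still so for the second after the job is handed in, while the arm keeps its last pose, push and grip.
It also fails if it takes over 67 s, if anything falls off the work surface, if the arm or the gripper's body presses on something with over 40 N, if the wrist force passes 120 N, or if a joint passes its speed limit or range.

## Working session

There is one attempt and no reset: what is moved stays moved. The work goes in short steps, Python scripts to look and compute and a tool call to move; the robot and the scene stay as the last step left them, time stands still between calls to the robot, and variables do not carry over. Pictures are saved under pics/ and viewed, at most 10 in all, crops included, and the job is handed in when it is done.

Besides the shell and the picture viewer there is one more tool, called as name(argument=value, ...) on one line, values as JSON. send_rows: Moves the arm, as the interface text tells. Its arguments: {"type":"object","properties":{"increments":{"type":"array","items":{"type":"object","properties":{"dx":{"type":"number"},"dy":{"type":"number"},"dz":{"type":"number"},"roll":{"type":"number"},"claw":{"type":"number"}}}},"grip_force":{"type":"number"}},"required":["increments"]}

```bash
ls; mkdir -p pics
cat > h.py <<'E'
import numpy as np, cv2
from workcell import get_state, read_camera, hand_in
def ray(c,u,v):
    W=np.array(c["world_to_cam"]);R=W[:3,:3];t=W[:3,3]
    d=np.array([(u-c["cx"])/c["fx"],-(v-c["cy"])/c["fy"],-1.]);
    return -R.T@t, R.T@d
def onz(c,u,v,z):
    o,d=ray(c,u,v);return o+d*(z-o[2])/d[2]
def proj(c,p):
    W=np.array(c["world_to_cam"]);q=W[:3,:3]@np.array(p)+W[:3,3]
    return c["cx"]+c["fx"]*q[0]/-q[2], c["cy"]-c["fy"]*q[1]/-q[2]
def cross(c1,p1,c2,p2):
    o1,d1=ray(c1,*p1);o2,d2=ray(c2,*p2)
    A=np.array([d1,-d2]).T;s=np.linalg.lstsq(A,o2-o1,rcond=None)[0]
    a=o1+s[0]*d1;b=o2+s[1]*d2;return (a+b)/2,np.linalg.norm(a-b)
E
python3 - <<'E'
from h import *
import pickle
d={}
for n in("scene","top"):
    c=read_camera(n);d[n]=c;cv2.imwrite(f"pics/{n}0.png",c["image"]);print(n,{k:v for k,v in c.items() if k!="image"})
pickle.dump(d,open("d0.pkl","wb"));print(get_state())
E
```

```text
pics
scene {'fx': 420.9457283373404, 'fy': 420.9457283373404, 'cx': 318.00757693884844, 'cy': 198.05759408537924, 'world_to_cam': array([[-0.5063823 , -0.86228475,  0.00647846,  0.45539656],
       [ 0.62889503, -0.36416166,  0.68693328, -0.33353289],
       [-0.58997288,  0.35192513,  0.72669161, -1.61996336],
       [ 0.        ,  0.        ,  0.        ,  1.        ]])}
top {'fx': 517.9040793577465, 'fy': 517.9040793577465, 'cx': 323.044679196683, 'cy': 196.00199257622197, 'world_to_cam': array([[ 0.02138719, -0.99976104,  0.00452255,  0.18343544],
       [ 0.997884  ,  0.02162441,  0.0613181 , -0.57224205],
       [-0.06140125,  0.00320156,  0.99810803, -1.78873029],
       [ 0.        ,  0.        ,  0.        ,  1.        ]])}
{'clock': 0.1, 'joint_pos': array([-1.47861642e+00,  3.13920541e-01,  4.50973731e-02,  1.30363891e+00,
       -9.56876167e-06,  1.43119315e+00]), 'qvel': array([-0.00024595, -0.00216153,  0.0021631 , -0.00072116, -0.00052446,
       -0.00025308]), 'tau': array([ 2.65185976e-03, -4.81727350e+01,  2.99243098e+01,  1.27293082e-02,
       -1.00853115e-04,  4.35782823e-06]), 'tcp_pos': array([ 0.13202747, -0.55915418,  0.23050273]), 'orientation': array([-8.32752666e-04,  9.93291743e-01,  1.15632262e-01,  1.49639053e-05]), 'wrist_force': array([-0.31462456, -0.41665886, -1.21879032]), 'ft_torque': array([ 0.00942822,  0.03168609, -0.00373903]), 'grip_force': 0.0, 'finger_gap': 0.08586697780474567}
```

View pics/scene0.png

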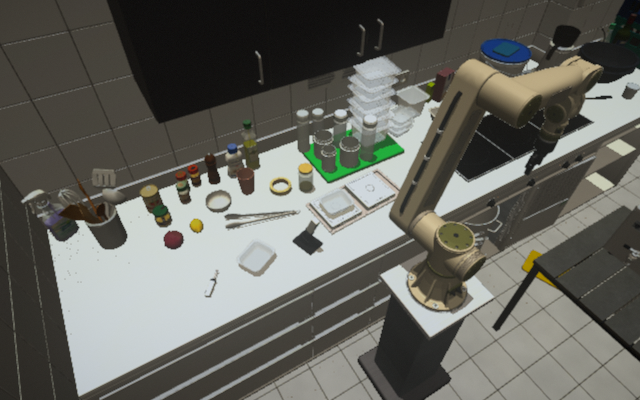

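View pics/top0.png

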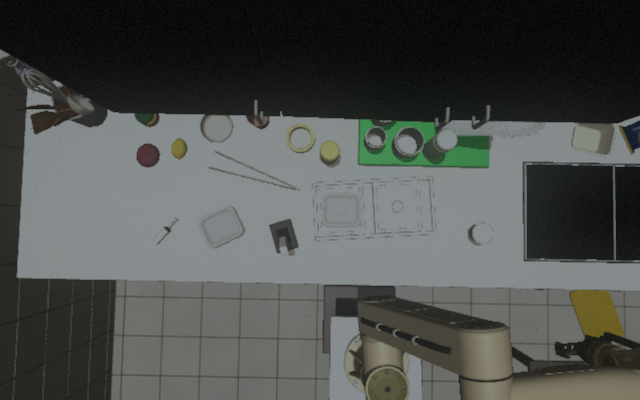

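The top view shows the tray at about x 313–436, y 178–240. The ring is near (397,207), the deli box near (341,209), the dock and probe near (284,238), the white pot at (481,233), and a small probe-like object lying at (166,231). Next I'll enlarge the candidates.

Run:
```python
from h import *
import pickle
d=pickle.load(open("d0.pkl","rb"))
t=d["top"]["image"];s=d["scene"]["image"]
a=cv2.resize(t[170:260,250:450],(800,360),interpolation=cv2.INTER_CUBIC)
b=cv2.resize(s[205:265,280:346],(264,240),interpolation=cv2.INTER_CUBIC)
e=cv2.resize(s[260:300,190:240],(264,240),interpolation=cv2.INTER_CUBIC)
f=cv2.resize(t[205:255,145:200],(272,240),interpolation=cv2.INTER_CUBIC)
im=np.vstack([a,np.hstack([b,e,f])]);im=np.clip(im*1.3,0,255).astype(np.uint8)
cv2.imwrite("pics/c1.png",im)
```

```text
(no output)
```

View pics/c1.png

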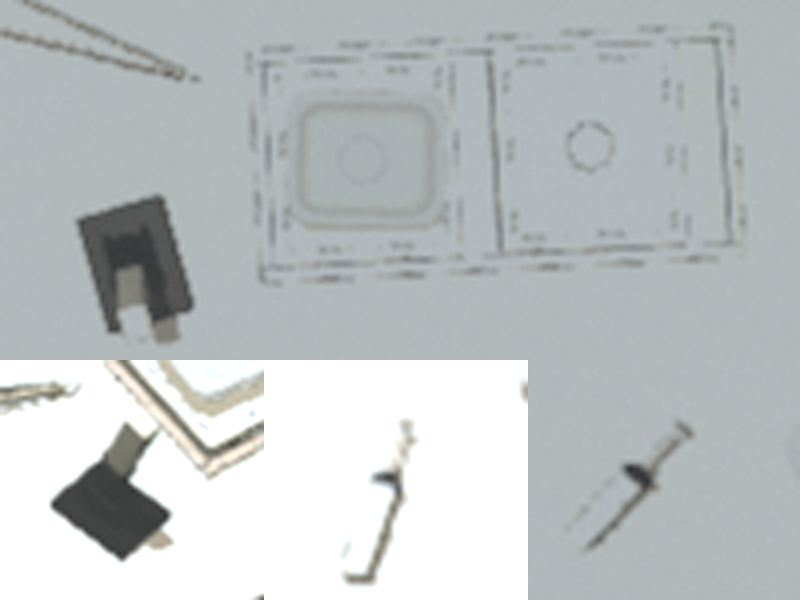

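The thermometer in the dock at top (284,238) is the large one: its white handle leans out of the black tube towards the robot. The one lying at (166,231) is about 110 mm long, so it is the small size and I leave it. Next come the positions.

Run:
```python
from h import *
import pickle
d=pickle.load(open("d0.pkl","rb"));t=d["top"];s=d["scene"]
P=lambda x,y:(250+(x+.5)/4-.5,170+(y+.5)/4-.5)
for n,x,y,z in [("ring",590,146,.033),("boxplate/gap",455,150,.032),("loose near",500,150,.032),("loose far a",686,100,.032),("loose far b",686,200,.032),("flange UL",248,50,.011),("UR",733,26,.011),("LL",262,282,.011),("LR",743,252,.011),("gapline top",490,52,.01),("gapline bot",502,252,.01),("dk1",78,220,.012),("dk2",162,196,.012),("dk3",192,308,.012),("dk4",108,331,.012),("handle c",152,300,.14),("pot",(481-250)*4,(233-170)*4,.077)]:
    print(n,np.round(onz(t,*P(x,y),z),4))
# dock mask in both
for n,(x0,y0,x1,y1),c in(("top",(262,212,306,262),t),("scene",(288,220,328,262),s)):
    g=c["image"][y0:y1,x0:x1].max(2);m=(g<75).astype(np.uint8)
    k=max(cv2.findContours(m,0,1)[0],key=cv2.contourArea);r=cv2.minAreaRect(k)
    a=cv2.approxPolyDP(cv2.convexHull(k),1.5,True)[:,0]+[x0,y0]
    print(n,cv2.contourArea(k),r)
    for q in a: print(q,np.round(onz(c,*q,.012),4),np.round(onz(c,*q,.0),4))
# scene handle ring candidates
print(proj(s,onz(t,*P(590,146),.032)))
```

```text
ring [ 0.5377 -0.0608  0.033 ]
boxplate/gap [0.5318 0.0556 0.032 ]
loose near [0.5326 0.0168 0.032 ]
loose far a [ 0.5794 -0.1436  0.032 ]
loose far b [ 0.4929 -0.1444  0.032 ]
flange UL [0.6164 0.2367 0.011 ]
UR [ 0.6468 -0.1883  0.011 ]
LL [0.4141 0.22   0.011 ]
LR [ 0.4491 -0.1987  0.011 ]
gapline top [0.6193 0.0246 0.01  ]
gapline bot [0.4446 0.0114 0.01  ]
dk1 [0.4645 0.3813 0.012 ]
dk2 [0.487  0.3088 0.012 ]
dk3 [0.3903 0.2802 0.012 ]
dk4 [0.3689 0.3526 0.012 ]
handle c [0.4008 0.3071 0.14  ]
pot [ 0.4527 -0.3363  0.077 ]
top 462.5 ((21.528301239013672, 23.849056243896484), (29.66988182067871, 21.428247451782227), 74.05460357666016)
[290 220] [0.4822 0.3091 0.012 ] [0.4824 0.3098 0.    ]
[297 246] [0.3925 0.2825 0.012 ] [0.392 0.283 0.   ]
[277 252] [0.3702 0.3514 0.012 ] [0.3697 0.3524 0.    ]
[270 225] [0.4633 0.3783 0.012 ] [0.4633 0.3794 0.    ]
scene 333.5 ((19.750001907348633, 21.75), (21.92030906677246, 19.798988342285156), 45.0)
[306 230] [0.4789 0.306  0.012 ] [0.4875 0.3014 0.    ]
[312 232] [0.4568 0.2894 0.012 ] [0.4651 0.2847 0.    ]
[321 243] [0.3877 0.2862 0.012 ] [0.3955 0.2814 0.    ]
[310 254] [0.3623 0.353  0.012 ] [0.3698 0.3488 0.    ]
[293 241] [0.4549 0.3813 0.012 ] [0.4633 0.3774 0.    ]
(np.float64(369.3090394500699), np.float64(187.43499366569665))
```

send_rows(increments=[{"dx":1.7,"dy":1.5,"dz":0,"roll":-0.3,"claw":-1},{"dx":3.4,"dy":3.0,"dz":0,"roll":-0.6,"claw":-1},{"dx":5.1,"dy":4.5,"dz":0,"roll":-0.9,"claw":-1},{"dx":6.8,"dy":6.0,"dz":0,"roll":-1.1,"claw":-1},{"dx":8.5,"dy":7.5,"dz":0,"roll":-1.1,"claw":-1}])

```text
clock: 0.72
tcp_pos: [0.3456, -0.3706, 0.231]
orientation: [-0.0, 0.999, 0.039, -0.0]
wrist_force: [0.3, -0.5, -0.8]
finger_gap: -0.0001
grip_force: 0.0
```

send_rows(increments=[{"dx":1.7,"dy":1.6,"dz":0,"claw":-1},{"dx":3.4,"dy":3.1,"dz":0,"claw":-1},{"dx":5.1,"dy":4.6,"dz":0,"claw":-1},{"dx":6.8,"dy":6.1,"dz":-1,"claw":-1},{"dx":8.1,"dy":7.4,"dz":-3,"claw":-1}])

```text
schema error: expected keys dx, dy, dz, roll, claw
```

send_rows(increments=[{"claw":-1},{"claw":-1},{"claw":-1},{"claw":-1},{"claw":-1}])

```text
schema error: expected keys dx, dy, dz, roll, claw
```

Run:
```python
from h import *
import pickle
s=get_state();print(s["tcp_pos"],s["orientation"],s["wrist_force"],s["joint_pos"],s["finger_gap"])
c=read_camera("wrist");pickle.dump(c,open("w1.pkl","wb"));cv2.imwrite("pics/w1.png",c["image"]);print(c["fx"],c["cx"],c["cy"],c["world_to_cam"])
```

```text
[ 0.34560392 -0.37064947  0.23101853] [-1.41908423e-04  9.99245054e-01  3.88496570e-02 -8.22251445e-05] [ 0.32671014 -0.51325994 -0.81705645] [-9.78880267e-01  1.81393275e-01 -1.27385184e-01  1.26234576e+00
  9.15181485e-06  2.08499351e+00] -5.6977752195027477e-05
309.70691628693146 321.9767739581548 198.08653243545993 [[ 7.84016146e-02 -9.96921702e-01  5.53994291e-04 -3.96973114e-01]
 [ 9.43236821e-01  7.39997150e-02 -3.23772053e-01 -2.56168696e-01]
 [ 3.22734391e-01  2.59067995e-02  9.46134954e-01 -4.81604449e-01]
 [ 0.00000000e+00  0.00000000e+00  0.00000000e+00  1.00000000e+00]]
```

View pics/w1.png

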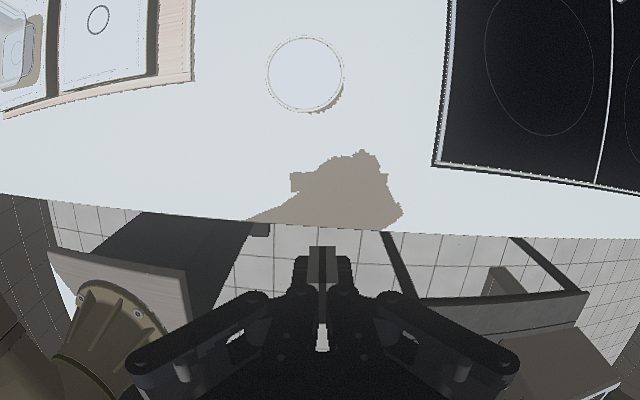

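The wrist view shows the ring at (99,19), the bare plate's far edge at about x 150, and the white pot at (305,75). I'll continue the approach.

send_rows(increments=[{"dx":1.6,"dy":1.5,"dz":0,"roll":0,"claw":-1},{"dx":3.2,"dy":3.0,"dz":0,"roll":0,"claw":-1},{"dx":4.9,"dy":4.5,"dz":0,"roll":0,"claw":-1},{"dx":6.5,"dy":6.0,"dz":-1,"roll":0,"claw":-1},{"dx":8.1,"dy":7.2,"dz":-2,"roll":0,"claw":-1}])

```text
clock: 1.4
tcp_pos: [0.5482, -0.1908, 0.1808]
orientation: [0.0, 0.999, 0.039, 0.0]
wrist_force: [0.1, -1.0, -0.0]
finger_gap: 0.0001
grip_force: 0.0
```

```bash
cat >> h.py <<'E'
def fray(c,u,v):
    W=np.array(c["world_to_cam"]);R=W[:3,:3];t=W[:3,3]
    x,y=u-c["cx"],v-c["cy"];r=np.hypot(x,y);th=r/c["fx"]
    d=np.array([x/r*np.sin(th),-y/r*np.sin(th),-np.cos(th)]);return -R.T@t,R.T@d
def fonz(c,u,v,z):
    o,d=fray(c,u,v);return o+d*(z-o[2])/d[2]
E
python3 - <<'E'
from h import *
import pickle
s=get_state();print(s["tcp_pos"],s["orientation"],s["wrist_force"])
c=pickle.load(open("w1.pkl","rb"))
print("old pot",fonz(c,305,75,.077),"ring",fonz(c,99,19,.033))
c=read_camera("wrist");pickle.dump(c,open("w2.pkl","wb"));cv2.imwrite("pics/w2.png",c["image"])
E
```

```text
[ 0.54824636 -0.19076661  0.18078438] [2.11878433e-04 9.99220040e-01 3.94871421e-02 1.79630419e-04] [ 0.1485409  -1.00014915 -0.02733289]
old pot [ 0.44707426 -0.34709821  0.077     ] ring [ 0.53385058 -0.06675285  0.033     ]
```

View pics/w2.png

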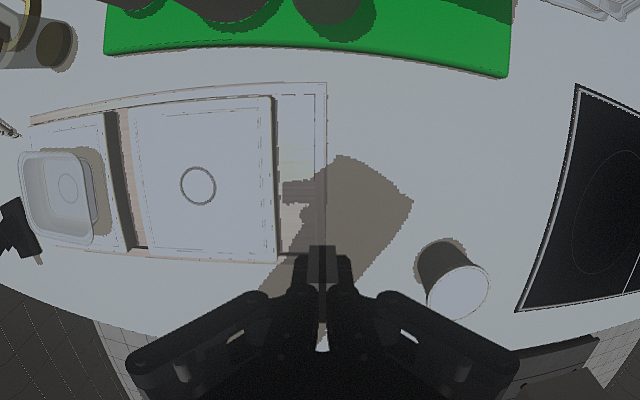

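The ring is at (198,185). The bare plate spans columns 130–275, and the gap to the neighbour lies between about 108 and 132.

Run:
```python
from h import *
import pickle
c=pickle.load(open("w2.pkl","rb"))
T=np.array([.5316,.0167]);y=np.array([-.077,.997]);x=np.array([.997,.077])
for n,u,v,z in[("ring",198,185,.033),("Ltop",131,106,.032),("Lbot",147,248,.032),("Rtop",271,97,.032),("Rbot",277,262,.032),("Etop",104,112,.032),("Ebot",128,248,.032),("flangeUR",327,83,.011),("pot",458,292,.077),("tcp",322,248,.18)]:
    p=fonz(c,u,v,z);q=p[:2]-T;print(n,np.round(p,4),"tray",np.round([q@x,q@y],4))
```

```text
ring [ 0.5362 -0.0641  0.033 ] tray [-0.0016 -0.0809]
Ltop [0.6181 0.0164 0.032 ] tray [ 0.0862 -0.007 ]
Lbot [0.4522 0.0115 0.032 ] tray [-0.0796  0.0009]
Rtop [ 0.627  -0.1373  0.032 ] tray [ 0.0833 -0.1609]
Rbot [ 0.4544 -0.1494  0.032 ] tray [-0.0898 -0.1597]
Etop [0.6129 0.0557 0.032 ] tray [0.0841 0.0327]
Ebot [0.4478 0.0414 0.032 ] tray [-0.0817  0.0311]
flangeUR [ 0.6444 -0.1885  0.011 ] tray [ 0.0966 -0.2133]
pot [ 0.4546 -0.3418  0.077 ] tray [-0.1044 -0.3515]
tcp [ 0.5548 -0.1905  0.18  ] tray [ 0.0072 -0.2083]
```

send_rows(increments=[{"dx":0,"dy":0,"dz":-2,"roll":0,"claw":-1},{"dx":0,"dy":0,"dz":-4,"roll":0,"claw":-1},{"dx":0,"dy":0,"dz":-5.8,"roll":0,"claw":-1},{"dx":0,"dy":0,"dz":-6.5,"roll":0,"claw":-1},{"dx":0,"dy":0.2,"dz":-6.5,"roll":0,"claw":-1}])

```text
clock: 2.08
tcp_pos: [0.5453, -0.1866, 0.0167]
orientation: [-0.001, 0.999, 0.039, -0.002]
wrist_force: [0.2, -0.5, 1.0]
finger_gap: 0.0001
grip_force: 0.0
```

send_rows(increments=[{"dx":-0.02,"dy":0.25,"dz":0,"roll":0,"claw":-1},{"dx":-0.04,"dy":0.5,"dz":0,"roll":0,"claw":-1},{"dx":-0.06,"dy":0.75,"dz":0,"roll":0,"claw":-1},{"dx":-0.08,"dy":1.0,"dz":0,"roll":0,"claw":-1},{"dx":-0.1,"dy":1.25,"dz":0,"roll":0,"claw":-1}])

```text
clock: 2.7
tcp_pos: [0.5447, -0.1556, 0.0191]
orientation: [0.0, 0.999, 0.039, 0.0]
wrist_force: [0.6, -7.8, -0.5]
finger_gap: 0.0001
grip_force: 3.8
```

send_rows(increments=[{"dx":-0.02,"dy":0.2,"dz":0,"roll":0,"claw":-1},{"dx":-0.03,"dy":0.4,"dz":0,"roll":0,"claw":-1},{"dx":-0.05,"dy":0.6,"dz":0,"roll":0,"claw":-1},{"dx":-0.06,"dy":0.8,"dz":0,"roll":0,"claw":-1},{"dx":-0.08,"dy":1.0,"dz":0,"roll":0,"claw":-1}])

```text
clock: 3.32
tcp_pos: [0.5429, -0.131, 0.0191]
orientation: [0.0, 0.999, 0.039, 0.0]
wrist_force: [0.5, -6.3, 1.1]
finger_gap: -0.0005
grip_force: 2.6
```

send_rows(increments=[{"dx":0,"dy":0.06,"dz":0,"roll":0,"claw":-1},{"dx":-0.01,"dy":0.12,"dz":0,"roll":0,"claw":-1},{"dx":-0.01,"dy":0.18,"dz":0,"roll":0,"claw":-1},{"dx":-0.02,"dy":0.24,"dz":0,"roll":0,"claw":-1},{"dx":-0.02,"dy":0.3,"dz":0,"roll":0,"claw":-1}])

```text
clock: 3.95
tcp_pos: [0.5424, -0.1238, 0.0191]
orientation: [0.0, 0.999, 0.039, 0.0]
wrist_force: [-0.1, -5.4, 2.0]
finger_gap: -0.0004
grip_force: 2.7
```

Run:
```python
from h import *
c=read_camera("wrist");cv2.imwrite("pics/w3.png",c["image"][60:300,20:420])
```

```text
(no output)
```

View pics/w3.png

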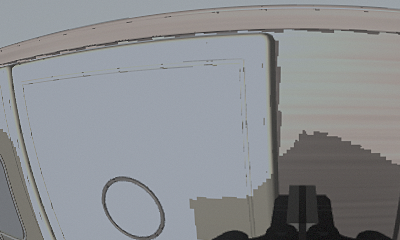

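The gap at the left edge of the crop is nearly closed, so I push on in small steps and watch the force.

send_rows(increments=[{"dx":0,"dy":0.03,"dz":0,"roll":0,"claw":-1},{"dx":0,"dy":0.06,"dz":0,"roll":0,"claw":-1},{"dx":-0.01,"dy":0.09,"dz":0,"roll":0,"claw":-1},{"dx":-0.01,"dy":0.12,"dz":0,"roll":0,"claw":-1},{"dx":-0.01,"dy":0.15,"dz":0,"roll":0,"claw":-1}])

```text
clock: 4.62
tcp_pos: [0.5421, -0.1212, 0.0191]
orientation: [0.002, 0.999, 0.039, 0.0]
wrist_force: [-0.1, -9.0, 0.9]
finger_gap: 0.0001
grip_force: 4.7
```

send_rows(increments=[{"dx":0,"dy":0.02,"dz":0,"roll":0,"claw":-1},{"dx":0,"dy":0.04,"dz":0,"roll":0,"claw":-1},{"dx":0,"dy":0.06,"dz":0,"roll":0,"claw":-1},{"dx":0,"dy":0.06,"dz":0,"roll":0,"claw":-1},{"dx":0,"dy":0.06,"dz":0,"roll":0,"claw":-1}])

```text
clock: 5.25
tcp_pos: [0.5422, -0.1207, 0.0191]
orientation: [0.002, 0.999, 0.038, 0.0]
wrist_force: [0.3, -11.4, 1.1]
finger_gap: 0.0004
grip_force: 5.9
```

send_rows(increments=[{"dx":0,"dy":0.04,"dz":0,"roll":0,"claw":-1},{"dx":0,"dy":0.08,"dz":0,"roll":0,"claw":-1},{"dx":0,"dy":0.1,"dz":0,"roll":0,"claw":-1},{"dx":0,"dy":0.1,"dz":0,"roll":0,"claw":-1},{"dx":0,"dy":0.1,"dz":0,"roll":0,"claw":-1}])

```text
clock: 5.88
tcp_pos: [0.5422, -0.1204, 0.0192]
orientation: [0.005, 0.999, 0.037, -0.0]
wrist_force: [-1.7, -18.4, 0.0]
finger_gap: 0.0002
grip_force: 9.3
```

Run:
```python
from h import *
c=read_camera("wrist");cv2.imwrite("pics/w4.png",cv2.resize(c["image"][60:310,0:240],None,fx=2.3,fy=2.3,interpolation=cv2.INTER_CUBIC))
```

```text
(no output)
```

View pics/w4.png

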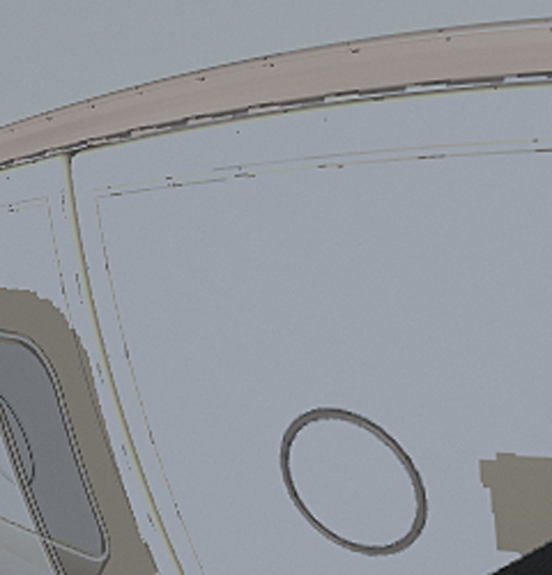

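The plates now touch: the seam at crop (70,155) to (180,570) is closed, and the push hit a firm stop at 18 N. I retract, rise and head for the dock.

send_rows(increments=[{"dx":0.02,"dy":-0.6,"dz":0,"roll":0,"claw":-1},{"dx":0.04,"dy":-1.2,"dz":0.2,"roll":0,"claw":-1},{"dx":0,"dy":-1.2,"dz":2.4,"roll":0,"claw":0},{"dx":0,"dy":-1.2,"dz":4.8,"roll":0,"claw":1},{"dx":-0.5,"dy":-0.5,"dz":6.8,"roll":0.5,"claw":1}])

```text
clock: 6.55
tcp_pos: [0.53, -0.1287, 0.1912]
orientation: [-0.0, 0.997, 0.074, 0.001]
wrist_force: [0.5, 0.1, 0.3]
finger_gap: 0.0544
grip_force: 0.0
```

send_rows(increments=[{"dx":-0.8,"dy":1.5,"dz":1.2,"roll":0.5,"claw":1},{"dx":-1.6,"dy":3.4,"dz":2.4,"roll":1.05,"claw":1},{"dx":-2.5,"dy":5.5,"dz":3.6,"roll":1.05,"claw":1},{"dx":-3.3,"dy":7.7,"dz":4.4,"roll":1.05,"claw":1},{"dx":-4.1,"dy":9.9,"dz":4.4,"roll":1.05,"claw":1}])

```text
clock: 7.18
tcp_pos: [0.4265, 0.1211, 0.3009]
orientation: [-0.001, 0.989, 0.147, 0.002]
wrist_force: [0.3, 0.4, 0.2]
finger_gap: 0.0854
grip_force: 0.0
```

send_rows(increments=[{"dx":-0.7,"dy":2.0,"dz":0,"roll":0,"claw":1},{"dx":-1.4,"dy":4.0,"dz":0,"roll":0,"claw":1},{"dx":-2.0,"dy":5.8,"dz":0,"roll":0,"claw":1},{"dx":-2.7,"dy":7.2,"dz":0,"roll":0,"claw":1},{"dx":-2.7,"dy":7.2,"dz":0,"roll":0,"claw":1}])

```text
clock: 7.8
tcp_pos: [0.3798, 0.2451, 0.2988]
orientation: [-0.022, 0.983, 0.182, -0.005]
wrist_force: [-0.3, -0.0, 0.6]
finger_gap: 0.0854
grip_force: 0.0
```

Run:
```python
from h import *
import pickle
s=get_state();print(s["tcp_pos"],s["orientation"],s["finger_gap"],s["joint_pos"])
c=read_camera("wrist");pickle.dump(c,open("w5.pkl","wb"));cv2.imwrite("pics/w5.png",c["image"]);
```

```text
[0.37983414 0.24512088 0.298759  ] [-0.02225808  0.98311498  0.18155465 -0.00523615] 0.08540839013152281 [ 0.36428432  0.05816814 -0.10504497  1.40984215  0.04567956  3.14059452]
```

View pics/w5.png

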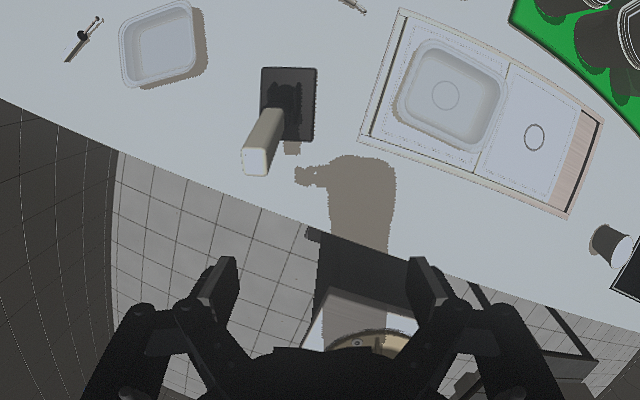

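The large thermometer's handle runs from its white top at (254,162) down into the dock tube at about (280,100). Joint 6 is at its limit, so I need the other half-turn. First I'll measure the axis.

Run:
```python
from h import *
import pickle
c=pickle.load(open("w5.pkl","rb"))
print("top",fonz(c,254,161,.187))
for q in[(261,67),(317,69),(312,141)]: print(q,fonz(c,*q,.012))
print("ring",fonz(c,534,137,.033))
g=c["image"][95:182,232:292].astype(int);m=((g.min(2)>140)).astype(np.uint8)
k=max(cv2.findContours(m,0,1)[0],key=cv2.contourArea);print(cv2.minAreaRect(k),cv2.contourArea(k))
a=cv2.approxPolyDP(cv2.convexHull(k),1.5,True)[:,0]+[232,95];print(a.tolist())
```

```text
top [0.38375507 0.31438476 0.187     ]
(261, 67) [0.46195517 0.38032038 0.012     ]
(317, 69) [0.48457117 0.30612856 0.012     ]
(312, 141) [0.38829962 0.27694133 0.012     ]
ring [ 0.53170594 -0.02613128  0.033     ]
((29.5, 43.0), (86.0, 59.0), 90.0) 2836.5
[[232, 95], [259, 95], [291, 155], [291, 181], [232, 181]]
```

send_rows(increments=[{"dx":0,"dy":0.2,"dz":0,"roll":-1.3,"claw":1},{"dx":0,"dy":0.2,"dz":0,"roll":-2.6,"claw":1},{"dx":0,"dy":0.2,"dz":0,"roll":-3.9,"claw":1},{"dx":0,"dy":0.2,"dz":0,"roll":-5.2,"claw":1},{"dx":0,"dy":0.2,"dz":0,"roll":-6.5,"claw":1}])

```text
clock: 8.48
tcp_pos: [0.3695, 0.0941, 0.2991]
orientation: [-0.099, 0.993, -0.062, -0.004]
wrist_force: [0.8, -1.0, 0.0]
finger_gap: 0.0855
grip_force: 0.0
```

send_rows(increments=[{"dx":0,"dy":0.2,"dz":0,"roll":-1.3,"claw":1},{"dx":0,"dy":0.2,"dz":0,"roll":-2.6,"claw":1},{"dx":0,"dy":0.2,"dz":0,"roll":-3.9,"claw":1},{"dx":0,"dy":0.2,"dz":0,"roll":-5.2,"claw":1},{"dx":0,"dy":0.2,"dz":0,"roll":-6.5,"claw":1}])

```text
clock: 9.1
tcp_pos: [0.2764, -0.0156, 0.2997]
orientation: [-0.157, 0.918, -0.362, 0.044]
wrist_force: [-0.3, -0.3, -0.5]
finger_gap: 0.0855
grip_force: 0.0
```

send_rows(increments=[{"dx":0,"dy":0.2,"dz":0,"roll":-1.3,"claw":1},{"dx":0,"dy":0.2,"dz":0,"roll":-2.6,"claw":1},{"dx":0,"dy":0.2,"dz":0,"roll":-3.9,"claw":1},{"dx":0,"dy":0.2,"dz":0,"roll":-5.2,"claw":1},{"dx":0,"dy":0.2,"dz":0,"roll":-6.5,"claw":1}])

```text
clock: 9.72
tcp_pos: [0.1943, -0.0108, 0.3]
orientation: [0.148, -0.683, 0.704, -0.127]
wrist_force: [-1.6, -0.5, 0.1]
finger_gap: 0.0855
grip_force: 0.0
```

send_rows(increments=[{"dx":0,"dy":0.2,"dz":0,"roll":-1.3,"claw":1},{"dx":0,"dy":0.2,"dz":0,"roll":-2.3,"claw":1},{"dx":0,"dy":0.2,"dz":0,"roll":-2.3,"claw":1},{"dx":0,"dy":0.2,"dz":0,"roll":-2.3,"claw":1},{"dx":0,"dy":0.2,"dz":0,"roll":-2.3,"claw":1}])

```text
clock: 10.35
tcp_pos: [0.1939, -0.0275, 0.3089]
orientation: [0.135, -0.57, 0.799, -0.138]
wrist_force: [0.4, -0.5, 1.0]
finger_gap: 0.0855
grip_force: 0.0
```

Run:
```python
from h import *
from scipy.spatial.transform import Rotation as Ro
s=get_state();q=s["orientation"];R=Ro.from_quat([q[1],q[2],q[3],q[0]]).as_matrix()
print(s["joint_pos"],s["tcp_pos"],s["qvel"]);print(R)
```

```text
[-1.89232086 -0.86128321 -0.60922288  1.88144437  0.38473403  3.14061817] [ 0.1939178  -0.02749383  0.30892003] [ 8.72337279e-03 -9.53531622e-04 -1.29333789e-04  1.18031484e-03
  1.19415109e-03 -6.55844027e-05]
[[-0.31462079 -0.87276141  0.37323088]
 [-0.94743221  0.31283907 -0.06711128]
 [-0.05818907 -0.37472556 -0.92530794]]
```

send_rows(increments=[{"dx":0,"dy":0,"dz":0,"roll":0,"claw":1},{"dx":0,"dy":0,"dz":0,"roll":0,"claw":1},{"dx":0,"dy":0,"dz":0,"roll":0,"claw":1},{"dx":0,"dy":0,"dz":0,"roll":0,"claw":1},{"dx":0,"dy":0,"dz":0,"roll":0,"claw":1}])

```text
clock: 10.98
tcp_pos: [0.1938, -0.0282, 0.3091]
orientation: [0.135, -0.568, 0.8, -0.138]
wrist_force: [0.5, 0.1, -0.7]
finger_gap: 0.0855
grip_force: 0.0
```

Roll went the wrong way: negative roll raises joint 6. I'll turn back the positive way and watch it.

send_rows(increments=[{"dx":0,"dy":0,"dz":0,"roll":1.3,"claw":1},{"dx":0,"dy":0,"dz":0,"roll":2.6,"claw":1},{"dx":0,"dy":0,"dz":0,"roll":3.9,"claw":1},{"dx":0,"dy":0,"dz":0,"roll":5.2,"claw":1},{"dx":0,"dy":0,"dz":0,"roll":6.5,"claw":1}])

```text
clock: 11.6
tcp_pos: [0.1939, -0.0282, 0.309]
orientation: [-0.182, 0.863, -0.467, 0.065]
wrist_force: [-0.4, 0.2, 0.5]
finger_gap: 0.0852
grip_force: 0.0
```

```bash
cat > st.py <<'E'
from h import *
from scipy.spatial.transform import Rotation as Ro
s=get_state();q=s["orientation"];R=Ro.from_quat([q[1],q[2],q[3],q[0]]).as_matrix()
print("t",s["clock"],"q",np.round(s["joint_pos"],3),"p",np.round(s["tcp_pos"],4),"tilt",np.degrees(np.arccos(-R[2,2])),"yaw",np.degrees(np.arctan2(R[1,0],R[0,0])),"z",np.round(R[:,2],3),"F",np.round(s["wrist_force"],1),"M",np.round(s["ft_torque"],2),"gap",s["finger_gap"],s["grip_force"])
E
python3 st.py
```

```text
t 11.6 q [-1.321 -0.518 -0.553  1.724  0.343  2.781] p [ 0.1939 -0.0282  0.309 ] tilt 22.302989808556998 yaw -56.2227583664383 z [ 0.282  0.254 -0.925] F [-0.4  0.2  0.5] M [-0.21  0.34  0.05] gap 0.08521451284173323 0.0
```

The reference pose is the clipped one, so the tool now carries a 22° tilt. I'll move to a clear area, turn the tilt inward and use the reach limit to straighten it.

send_rows(increments=[{"dx":0,"dy":-2.3,"dz":0,"roll":1.2,"claw":1},{"dx":0,"dy":-4.6,"dz":0,"roll":2.4,"claw":1},{"dx":0,"dy":-6.9,"dz":0,"roll":3.6,"claw":1},{"dx":0,"dy":-9.2,"dz":0,"roll":4.8,"claw":1},{"dx":0,"dy":-11.5,"dz":0,"roll":6.0,"claw":1}])

```text
clock: 12.22
tcp_pos: [0.1938, -0.318, 0.3084]
orientation: [-0.193, 0.978, -0.076, -0.015]
wrist_force: [0.4, -0.2, 0.7]
finger_gap: 0.0851
grip_force: 0.0
```

```bash
python3 st.py
```

```text
t 12.225 q [-1.319  0.206  0.013  1.756  0.095  1.96 ] p [ 0.1938 -0.318   0.3084] tilt 22.361110327663415 yaw -8.282338203111232 z [ 0.     0.38  -0.925] F [ 0.4 -0.2  0.7] M [-0.33  0.01 -0.  ] gap 0.08506603842533332 0.0
```

send_rows(increments=[{"dx":0,"dy":-2.3,"dz":0,"roll":1.0,"claw":1},{"dx":0,"dy":-4.6,"dz":0,"roll":2.0,"claw":1},{"dx":0,"dy":-6.5,"dz":0,"roll":2.6,"claw":1},{"dx":0,"dy":-8,"dz":0,"roll":2.6,"claw":1},{"dx":0,"dy":-8,"dz":0,"roll":2.6,"claw":1}])

```text
clock: 12.85
tcp_pos: [0.1935, -0.518, 0.3057]
orientation: [-0.189, 0.976, 0.098, -0.049]
wrist_force: [-0.5, -0.2, 0.8]
finger_gap: 0.0852
grip_force: 0.0
```

```bash
python3 st.py
```

```text
t 12.85 q [-1.334  0.636  0.653  1.978 -0.045  1.616] p [ 0.1935 -0.518   0.3057] tilt 22.481497027189988 yaw 12.148714947405585 z [-0.133  0.359 -0.924] F [-0.5 -0.2  0.8] M [-0.31 -0.08 -0.  ] gap 0.08521893535014119 0.0
```

send_rows(increments=[{"dx":0.3,"dy":-0.8,"dz":0.4,"roll":0,"claw":1},{"dx":0.6,"dy":-1.6,"dz":0.8,"roll":0,"claw":1},{"dx":0.9,"dy":-2.4,"dz":1.2,"roll":0,"claw":1},{"dx":1.2,"dy":-3.2,"dz":1.6,"roll":0,"claw":1},{"dx":1.5,"dy":-4.0,"dz":2.0,"roll":0,"claw":1}])

```text
clock: 13.48
tcp_pos: [0.2119, -0.5609, 0.3529]
orientation: [-0.191, 0.976, 0.098, -0.048]
wrist_force: [0.5, -0.8, 0.6]
finger_gap: 0.0856
grip_force: 0.0
```

```bash
python3 st.py
```

```text
t 13.475 q [-1.324  0.891  1.264  2.337 -0.038  1.624] p [ 0.2119 -0.5609  0.3529] tilt 22.67129324222205 yaw 12.153976112842315 z [-0.131  0.363 -0.923] F [ 0.5 -0.8  0.6] M [-0.33 -0.1  -0.02] gap 0.08559279838584019 0.0
```

Orientation is held more stiffly than position. The tilt came from joint 6 being pinned at +3.14, which drove q5 to +0.385. The mirrored case, pinned at -3.14 with positive roll, should undo it, so I unwind joint 6.

send_rows(increments=[{"dx":-0.3,"dy":0.7,"dz":-0.5,"roll":1.3,"claw":1},{"dx":-0.6,"dy":1.5,"dz":-1,"roll":2.6,"claw":1},{"dx":-0.8,"dy":2.2,"dz":-1.5,"roll":3.9,"claw":1},{"dx":-0.8,"dy":3,"dz":-2,"roll":5.2,"claw":1},{"dx":-0.8,"dy":3.0,"dz":-2,"roll":6.5,"claw":1}])

```text
clock: 14.1
tcp_pos: [0.1919, -0.4842, 0.3042]
orientation: [-0.149, 0.833, 0.517, -0.128]
wrist_force: [-0.7, -0.3, 0.6]
finger_gap: 0.0856
grip_force: 0.0
```

send_rows(increments=[{"dx":0,"dy":0,"dz":0,"roll":1.3,"claw":1},{"dx":0,"dy":0,"dz":0,"roll":2.6,"claw":1},{"dx":0,"dy":0,"dz":0,"roll":3.9,"claw":1},{"dx":0,"dy":0,"dz":0,"roll":5.2,"claw":1},{"dx":0,"dy":0,"dz":0,"roll":6.5,"claw":1}])

```text
clock: 14.72
tcp_pos: [0.1922, -0.4859, 0.305]
orientation: [-0.077, 0.522, 0.83, -0.182]
wrist_force: [-0.7, 0.7, 0.2]
finger_gap: 0.0855
grip_force: 0.0
```

send_rows(increments=[{"dx":0,"dy":0,"dz":0,"roll":1.3,"claw":1},{"dx":0,"dy":0,"dz":0,"roll":2.6,"claw":1},{"dx":0,"dy":0,"dz":0,"roll":3.9,"claw":1},{"dx":0,"dy":0,"dz":0,"roll":5.2,"claw":1},{"dx":0,"dy":0,"dz":0,"roll":6.5,"claw":1}])

```text
clock: 15.35
tcp_pos: [0.1921, -0.4855, 0.3053]
orientation: [0.009, 0.105, 0.974, -0.201]
wrist_force: [1.1, 0.7, -0.2]
finger_gap: 0.0855
grip_force: 0.0
```

send_rows(increments=[{"dx":0,"dy":0,"dz":0,"roll":1.3,"claw":1},{"dx":0,"dy":0,"dz":0,"roll":2.6,"claw":1},{"dx":0,"dy":0,"dz":0,"roll":3.9,"claw":1},{"dx":0,"dy":0,"dz":0,"roll":5.2,"claw":1},{"dx":0,"dy":0,"dz":0,"roll":6.5,"claw":1}])

```text
clock: 15.98
tcp_pos: [0.1918, -0.4857, 0.3053]
orientation: [0.092, -0.333, 0.921, -0.178]
wrist_force: [0.8, 0.6, 0.5]
finger_gap: 0.0854
grip_force: 0.0
```

```bash
python3 st.py
```

```text
t 15.975 q [-1.509 -0.081 -0.299  1.053  0.275 -2.16 ] p [ 0.1918 -0.4857  0.3053] tilt 23.130313541710077 yaw -139.68354580096178 z [ 0.288 -0.267 -0.92 ] F [0.8 0.6 0.5] M [0.24 0.28 0.02] gap 0.08542446341748505 0.0
```

send_rows(increments=[{"dx":0,"dy":0,"dz":0,"roll":1.3,"claw":1},{"dx":0,"dy":0,"dz":0,"roll":2.6,"claw":1},{"dx":0,"dy":0,"dz":0,"roll":3.9,"claw":1},{"dx":0,"dy":0,"dz":0,"roll":5.2,"claw":1},{"dx":0,"dy":0,"dz":0,"roll":6.5,"claw":1}])

```text
clock: 16.6
tcp_pos: [0.2019, -0.4863, 0.3046]
orientation: [-0.154, 0.697, -0.691, 0.116]
wrist_force: [0.6, 0.7, 0.6]
finger_gap: 0.0857
grip_force: 0.0
```

```bash
python3 st.py
```

```text
t 16.6 q [-1.552  0.191  0.009  1.44   0.385 -3.142] p [ 0.2019 -0.4863  0.3046] tilt 22.240440622316772 yaw -88.91086851609545 z [ 0.375  0.054 -0.926] F [0.6 0.7 0.6] M [-0.13  0.37  0.3 ] gap 0.08571206089911843 0.0
```

send_rows(increments=[{"dx":0,"dy":0,"dz":0,"roll":1.3,"claw":1},{"dx":0,"dy":0,"dz":0,"roll":2.6,"claw":1},{"dx":0,"dy":0,"dz":0,"roll":3.9,"claw":1},{"dx":0,"dy":0,"dz":0,"roll":3.9,"claw":1},{"dx":0,"dy":0,"dz":0,"roll":3.9,"claw":1}])

```text
clock: 17.23
tcp_pos: [0.3376, -0.4404, 0.3042]
orientation: [-0.13, 0.811, -0.568, 0.054]
wrist_force: [-0.4, 0.4, -0.3]
finger_gap: 0.0849
grip_force: 0.0
```

```bash
python3 st.py
```

```text
t 17.225 q [-1.213  0.28   0.148  1.499  0.277 -3.141] p [ 0.3376 -0.4404  0.3042] tilt 16.219247893044013 yaw -69.5553847214375 z [ 0.236  0.15  -0.96 ] F [-0.4  0.4 -0.3] M [-0.18  0.19  0.03] gap 0.08486061539197168 0.0
```

send_rows(increments=[{"dx":0,"dy":0,"dz":0,"roll":1.3,"claw":1},{"dx":0,"dy":0,"dz":0,"roll":2.6,"claw":1},{"dx":0,"dy":0,"dz":0,"roll":3.9,"claw":1},{"dx":0,"dy":0,"dz":0,"roll":5.2,"claw":1},{"dx":0,"dy":0,"dz":0,"roll":5.2,"claw":1}])

```text
clock: 17.85
tcp_pos: [0.4414, -0.3602, 0.3039]
orientation: [-0.07, 0.9, -0.43, -0.014]
wrist_force: [-0.8, 0.6, 0.2]
finger_gap: 0.0854
grip_force: 0.0
```

```bash
python3 st.py
```

```text
t 17.85 q [-0.886  0.36   0.28   1.575  0.114 -3.141] p [ 0.4414 -0.3602  0.3039] tilt 8.147537569189456 yaw -50.85176786721569 z [ 0.035  0.137 -0.99 ] F [-0.8  0.6  0.2] M [-0.12  0.05  0.05] gap 0.08539215404632464 0.0
```

send_rows(increments=[{"dx":0,"dy":0,"dz":0,"roll":1.2,"claw":1},{"dx":0,"dy":0,"dz":0,"roll":2.4,"claw":1},{"dx":0,"dy":0,"dz":0,"roll":3.3,"claw":1},{"dx":0,"dy":0,"dz":0,"roll":3.3,"claw":1},{"dx":0,"dy":0,"dz":0,"roll":3.3,"claw":1}])

```text
clock: 18.48
tcp_pos: [0.5168, -0.2546, 0.3022]
orientation: [-0.022, 0.953, -0.299, -0.044]
wrist_force: [0.3, 0.6, -0.0]
finger_gap: 0.0859
grip_force: 0.0
```

```bash
python3 st.py
```

```text
t 18.475 q [-0.606  0.397  0.333  1.604  0.017 -3.141] p [ 0.5168 -0.2546  0.3022] tilt 5.645844058721481 yaw -34.76027213487595 z [-0.07   0.069 -0.995] F [ 0.3  0.6 -0. ] M [-0.06 -0.06 -0.05] gap 0.08585868761377757 0.0
```

q5 is now about 0. What remains is a 5.6° tilt about the closing axis, which will lean with the probe and does no harm. Now to the dock with the half-turned yaw.

send_rows(increments=[{"dx":-0.3,"dy":1.7,"dz":0,"roll":-1.2,"claw":1},{"dx":-0.7,"dy":3.4,"dz":0,"roll":-2.4,"claw":1},{"dx":-1.0,"dy":5.1,"dz":0,"roll":-3.6,"claw":1},{"dx":-1.4,"dy":6.8,"dz":0,"roll":-4.8,"claw":1},{"dx":-1.7,"dy":8.5,"dz":0,"roll":-6.0,"claw":1}])

```text
clock: 19.1
tcp_pos: [0.4732, -0.0418, 0.3011]
orientation: [-0.04, 0.747, -0.663, -0.032]
wrist_force: [-0.5, 0.6, -0.2]
finger_gap: 0.0858
grip_force: 0.0
```

send_rows(increments=[{"dx":-0.3,"dy":1.7,"dz":0,"roll":-1.2,"claw":1},{"dx":-0.7,"dy":3.4,"dz":0,"roll":-2.4,"claw":1},{"dx":-1.0,"dy":5.1,"dz":0,"roll":-3.6,"claw":1},{"dx":-1.4,"dy":6.8,"dz":0,"roll":-4.8,"claw":1},{"dx":-1.7,"dy":8.5,"dz":0,"roll":-6.0,"claw":1}])

```text
clock: 19.73
tcp_pos: [0.4307, 0.1702, 0.3013]
orientation: [0.05, -0.413, 0.909, 0.014]
wrist_force: [1.1, 0.2, 0.5]
finger_gap: 0.0853
grip_force: 0.0
```

send_rows(increments=[{"dx":-0.3,"dy":1.7,"dz":0,"roll":-1.2,"claw":1},{"dx":-0.7,"dy":3.4,"dz":0,"roll":-2.4,"claw":1},{"dx":-1.0,"dy":5,"dz":0,"roll":-3.6,"claw":1},{"dx":-1.3,"dy":6,"dz":0,"roll":-4.05,"claw":1},{"dx":-1.3,"dy":6,"dz":0,"roll":-4.05,"claw":1}])

```text
clock: 20.35
tcp_pos: [0.3981, 0.3203, 0.3008]
orientation: [0.051, -0.148, 0.988, 0.0]
wrist_force: [-0.3, -0.3, 0.9]
finger_gap: 0.0851
grip_force: 0.0
```

```bash
python3 st.py
python3 - <<'E'
from h import *
import pickle
c=read_camera("wrist");pickle.dump(c,open("w6.pkl","wb"));cv2.imwrite("pics/w6.png",c["image"])
E
```

```text
t 20.35 q [ 0.544  0.1   -0.059  1.317 -0.039  0.245] p [0.3981 0.3203 0.3008] tilt 5.869456370938421 yaw -162.9639929493222 z [ 0.101  0.016 -0.995] F [-0.3 -0.3  0.9] M [-0.05  0.09 -0.08] gap 0.0851108437596339 0.0
```

View pics/w6.png

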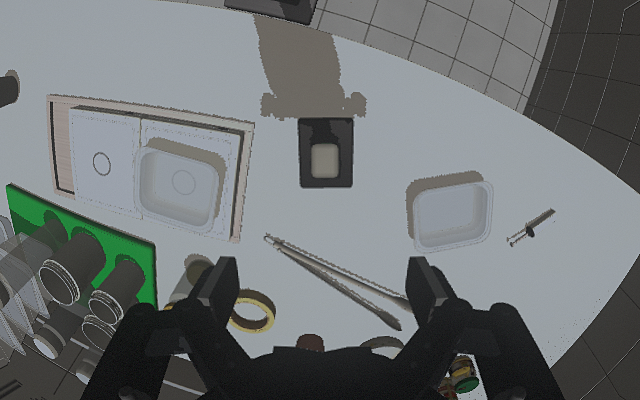

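The handle top is at (325,160), aligned with the fingers at (237,·) and (408,·).

Run:
```python
from h import *
import pickle
c=pickle.load(open("w6.pkl","rb"))
top=fonz(c,325.5,161,.187);print(top)
cs=[fonz(c,*q,.012) for q in[(299,118),(354,118),(352,188),(300,188)]];print(np.round(cs,4),np.mean(cs,0))
print("ring",fonz(c,102,163,.033),fonz(c,102,163,.033)[:2])
y=np.array([-.293,.956]) # tool y line
t=np.array([.3981,.3203]);print("lateral",(top[:2]-t)@y,(np.mean(cs,0)[:2]-t)@y)
```

```text
[0.37971752 0.31603201 0.187     ]
[[0.3849 0.2788 0.012 ]
 [0.3625 0.3507 0.012 ]
 [0.462  0.3817 0.012 ]
 [0.485  0.3083 0.012 ]] [0.42357196 0.32985084 0.012     ]
ring [ 0.52937955 -0.02409765  0.033     ] [ 0.52937955 -0.02409765]
lateral 0.0013058645520846344 0.0016673214326737747
```

send_rows(increments=[{"dx":-0.1,"dy":0.04,"dz":-2,"roll":0,"claw":1},{"dx":-0.1,"dy":0.04,"dz":-4,"roll":0,"claw":1},{"dx":-0.1,"dy":0.04,"dz":-5.5,"roll":0,"claw":1},{"dx":-0.1,"dy":0.04,"dz":-6.5,"roll":0,"claw":1},{"dx":-0.1,"dy":0.04,"dz":-6.9,"roll":0,"claw":1}])

```text
clock: 21.02
tcp_pos: [0.3959, 0.3182, 0.1268]
orientation: [0.05, -0.145, 0.988, -0.001]
wrist_force: [0.1, 0.3, -0.2]
finger_gap: 0.0853
grip_force: 0.0
```

send_rows(increments=[{"dx":0,"dy":0,"dz":0,"roll":0,"claw":0},{"dx":0,"dy":0,"dz":0,"roll":0,"claw":-0.3},{"dx":0,"dy":0,"dz":0,"roll":0,"claw":-0.6},{"dx":0,"dy":0,"dz":0,"roll":0,"claw":-0.6},{"dx":0,"dy":0,"dz":0,"roll":0,"claw":-0.6}], grip_force=25)

```text
clock: 21.65
tcp_pos: [0.3969, 0.3206, 0.1291]
orientation: [0.052, -0.146, 0.988, 0.0]
wrist_force: [-1.7, -0.0, 5.2]
finger_gap: 0.0237
grip_force: 24.8
```

```bash
python3 st.py
```

```text
t 21.65 q [ 0.545  0.174 -0.402  0.899 -0.04   0.25 ] p [0.3969 0.3206 0.1291] tilt 5.9346284684526465 yaw -163.13200565666398 z [ 0.102  0.016 -0.995] F [-1.7 -0.   5.2] M [0.23 0.34 0.  ] gap 0.023684808418098762 24.84769642353058
```

send_rows(increments=[{"dx":-0.13,"dy":-0.04,"dz":0.38,"roll":0,"claw":-0.6},{"dx":-0.26,"dy":-0.08,"dz":0.75,"roll":0,"claw":-0.6},{"dx":-0.39,"dy":-0.12,"dz":1.13,"roll":0,"claw":-0.6},{"dx":-0.52,"dy":-0.16,"dz":1.5,"roll":0,"claw":-0.6},{"dx":-0.66,"dy":-0.2,"dz":1.88,"roll":0,"claw":-0.6}], grip_force=40)

```text
clock: 22.28
tcp_pos: [0.3797, 0.3148, 0.1757]
orientation: [0.051, -0.146, 0.988, -0.0]
wrist_force: [0.4, 0.2, -1.0]
finger_gap: 0.0238
grip_force: 40.1
```

```bash
python3 st.py
```

```text
t 22.275 q [ 0.555  0.11  -0.357  1.011 -0.041  0.259] p [0.3797 0.3148 0.1757] tilt 5.840459581309416 yaw -163.1531204735826 z [ 0.101  0.014 -0.995] F [ 0.4  0.2 -1. ] M [-0.03  0.16  0.01] gap 0.023783590961782952 40.06741762161255
```

send_rows(increments=[{"dx":0.18,"dy":0.06,"dz":0.06,"roll":0,"claw":-0.6},{"dx":0.37,"dy":0.11,"dz":0.11,"roll":0,"claw":-0.6},{"dx":0.55,"dy":0.17,"dz":0.16,"roll":0,"claw":-0.6},{"dx":0.74,"dy":0.22,"dz":0.2,"roll":0,"claw":-0.6},{"dx":0.92,"dy":0.28,"dz":0.24,"roll":0,"claw":-0.6}], grip_force=20)

```text
clock: 22.9
tcp_pos: [0.4029, 0.3221, 0.1806]
orientation: [0.05, -0.146, 0.988, -0.0]
wrist_force: [-3.7, 1.2, -1.4]
finger_gap: 0.0233
grip_force: 40.0
```

```bash
python3 st.py
python3 - <<'E'
from h import *
c=read_camera("wrist");cv2.imwrite("pics/w7.png",cv2.resize(c["image"][60:330,200:440],None,fx=2.2,fy=2.2))
E
```

```text
t 22.9 q [ 0.542  0.149 -0.297  1.031 -0.039  0.246] p [0.4029 0.3221 0.1806] tilt 5.771568689144003 yaw -163.1482650525854 z [ 0.1    0.014 -0.995] F [-3.7  1.2 -1.4] M [0.4  1.54 0.09] gap 0.023308620969701117 39.999820590019226
```

View pics/w7.png

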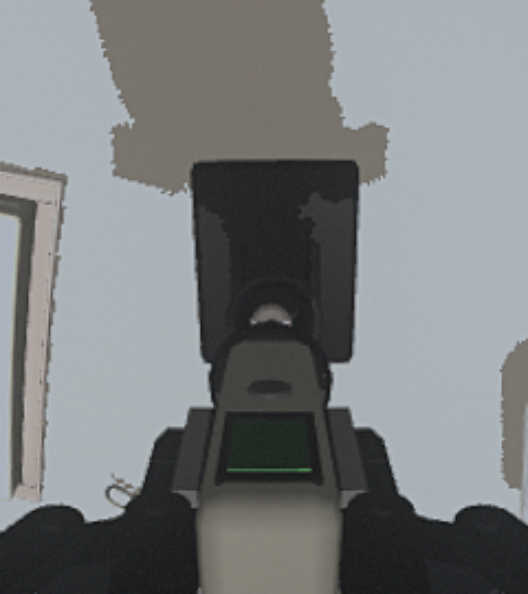

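Crop: the handle with its display at (270,440) is held in the pads and the foot is still in the tube mouth at (272,315). The 3.9 N side force means the probe is pivoting. I continue the arc.

send_rows(increments=[{"dx":0.18,"dy":0.06,"dz":0.03,"roll":0,"claw":-0.6},{"dx":0.37,"dy":0.11,"dz":0.05,"roll":0,"claw":-0.6},{"dx":0.55,"dy":0.17,"dz":0.06,"roll":0,"claw":-0.6},{"dx":0.74,"dy":0.22,"dz":0.07,"roll":0,"claw":-0.6},{"dx":0.92,"dy":0.28,"dz":0.07,"roll":0,"claw":-0.6}], grip_force=20)

```text
clock: 23.58
tcp_pos: [0.4263, 0.329, 0.1828]
orientation: [0.051, -0.146, 0.988, -0.0]
wrist_force: [-4.7, 1.3, -0.3]
finger_gap: 0.0237
grip_force: 40.0
```

```bash
python3 st.py
python3 - <<'E'
from h import *
import pickle
d={n:read_camera(n) for n in("wrist","scene","top")};pickle.dump(d,open("d8.pkl","wb"))
# display mask (green-ish line) and handle mask in wrist
c=d["wrist"];im=c["image"].astype(int);g=im[...,1]-np.maximum(im[...,0],im[...,2])
ys,xs=np.where(g>25);k=(xs>250)&(xs<400)&(ys>150);print("green",xs[k].mean(),ys[k].mean(),ys[k].min(),ys[k].max(),k.sum())
E
```

```text
t 23.575 q [ 0.53   0.189 -0.243  1.044 -0.039  0.235] p [0.4263 0.329  0.1828] tilt 5.839856994497388 yaw -163.15752072915754 z [ 0.101  0.014 -0.995] F [-4.7  1.3 -0.3] M [0.42 1.57 0.02] gap 0.023653405321584733 39.977874755859375
green 321.5 287.0 287 287 38
```

send_rows(increments=[{"dx":-0.11,"dy":-0.03,"dz":0.4,"roll":0,"claw":-0.6},{"dx":-0.25,"dy":-0.07,"dz":0.8,"roll":0,"claw":-0.6},{"dx":-0.4,"dy":-0.12,"dz":1.2,"roll":0,"claw":-0.6},{"dx":-0.53,"dy":-0.16,"dz":1.6,"roll":0,"claw":-0.6},{"dx":-0.53,"dy":-0.16,"dz":3,"roll":0,"claw":-0.6}], grip_force=40)

```text
clock: 24.35
tcp_pos: [0.4115, 0.324, 0.2573]
orientation: [0.049, -0.146, 0.988, -0.001]
wrist_force: [0.9, -0.1, -0.5]
finger_gap: 0.0239
grip_force: 40.1
```

```bash
python3 st.py
python3 - <<'E'
from h import *
import pickle
d={n:read_camera(n) for n in("wrist","scene","top")};pickle.dump(d,open("d9.pkl","wb"))
c=d["wrist"];g=c["image"].astype(int)
gray=g.mean(2);sat=g.max(2)-g.min(2)
print("rows 180..300 cols 280..364 step 4: gray/10")
for r in range(150,300,4): print(r," ".join("%2d"%(gray[r,x]/10) for x in range(284,364,3)))
im=g;e=im[...,1]-np.maximum(im[...,0],im[...,2]);ys,xs=np.where(e>25);k=(xs>250)&(xs<400)&(ys>150);print("green",xs[k].mean(),ys[k].mean())
E
```

```text
t 24.35 q [ 0.537  0.134 -0.125  1.221 -0.04   0.242] p [0.4115 0.324  0.2573] tilt 5.674457155820742 yaw -163.14942531673267 z [ 0.098  0.012 -0.995] F [ 0.9 -0.1 -0.5] M [-0.01  0.1  -0.03] gap 0.023865738862253995 40.068867802619934
rows 180..300 cols 280..364 step 4: gray/10
150 17 17 17 17  5  5  5  5  5  4  3  4  4  4  4  4  4  3  3  4  6  5  6  6  7 17 17
154 17 17 17 17  6  5  5  5  5  3  4  3  3  3  3  3  3  4  4  4  5  5  6  6  7 17 17
158 17 17 17 17 13  5  5  5  5  4  3  3  3  3  3  3  3  3  4  4  5  5  5  6  9 17 17
162 17 17 17 17 17  5  5  5  5  5  4  3  4  3  4  4  4  3  3  5  5  5  5  5 10 17 17
166 17 17 17 17 18  5  5  5  5  4  4  4  3  4  4  4  3  3  3  5  5  5  5  5 10 17 17
170 17 17 17 17 17  5  5  5  5  5  4  3  5  5  4  3  4  3  4  5  5  5  5  5 13 17 17
174 17 17 17 17 17  4  5  5  5  4  4  9  9  9  9  8  3  3  5  4  5  5  5  5 13 17 17
178 17 17 17 17 17  4  5  5  5  4  8  9  7  5  9  9  5  6  4  4  5  5  5  5 13 17 17
182 17 17 17 17 17  4  5  5  5  5  7  9  5  6  6  9  5  5  5  5  5  5  5  5 13 17 17
186 17 17 17 17 18  3  5  5  4  4  4  6  5  6  5  6  5 
[... 1740 characters left out ...]
 5  4  7  6  3  4  3  3  3  3  3  3  3  3  4  3  3  3  3  7  5  4  5  5  5
274  5  5  5  4  7  5  3  3  4  3  3  3  3  3  3  3  3  3  3  3  3  7  7  4  5  5  5
278  5  5  4  5  6  3  2  3  3  4  3  3  3  3  3  3  3  3  3  3  2  7  6  3  5  5  5
282  5  5  3  6  7  1  2  3  3  3  3  3  3  3  3  3  3  3  3  3  3  7  7  2  5  5  5
286  5  9  4  6  7  2  3  4  4  3  3  4  3  4  3  4  4  4  4  3  2  6  7  3  9  8  3
290  3 10  6  6  7  2  3  3  3  2  2  2  3  2  2  2  2  2  2  2  2  6  7  4  9  2  3
294  2  3  4  7  7  2  4  4  5  4  4  4  4  4  4  4  4  4  5  5  2  6  7  5  2  3  3
298  3  3  4  6  7  7  7  7  7  7  7  7  7  7  7  7  7  7  7  7  7  6  7  6  3  2  2
green 321.69444444444446 287.0
```

```bash
cat > ang.py <<'E'
from h import *
import pickle
d=pickle.load(open("d9.pkl","rb"));c=d["wrist"]
tcp=np.array([.4115,.324,.2573]);z=np.array([.098,.012,-.995]);G=tcp-.019*z
W=np.array(c["world_to_cam"]);o=-W[:3,:3].T@W[:3,3];print("cam",o,"G",G)
def sph(u,v,r,C):
    o,dd=fray(c,u,v);b=dd@(o-C);q=b*b-((o-C)@(o-C)-r*r)
    return None if q<0 else [o+dd*(-b+s*np.sqrt(q)) for s in(-1,1)]
uvec=np.array([-.957,-.289]);
for n,u,v,r in[("guard",322,216,.059),("guard",322,216,.056),("guard",322,216,.062),("foot",323,180,.130),("foot",323,180,.126)]:
    for p in sph(u,v,r,G) or []:
        D=G-p;print(n,r,np.round(p,4),"lean deg",np.degrees(np.arctan2(D[:2]@uvec,D[2])),"side",np.degrees(np.arctan2(D[:2]@[-.289,.957],D[2])),"range",np.linalg.norm(p-o))
g=c["image"].mean(2)
r=216;row=g[r,270:375];print([270+i for i in range(1,105) if abs(row[i]-row[i-1])>50])
print(pickle.load(open("d9.pkl","rb"))["wrist"]["image"][170:194:2,308:340:2].tolist()[2][:16])
E
python3 ang.py
```

```text
cam [0.31726254 0.29809134 0.39037371] G [0.409638 0.323772 0.276205]
guard 0.059 [0.3605 0.3096 0.3056] lean deg -119.90877218637465 side -178.76855097642994 range 0.09584050683452941
guard 0.059 [0.4055 0.3216 0.2174] lean deg -4.47502986184717 side 0.8928090010251603 range 0.19559804403711986
guard 0.056 [0.3621 0.31   0.3024] lean deg -117.94763254355702 side -178.74125683771734 range 0.09942789873150147
guard 0.056 [0.4039 0.3211 0.2206] lean deg -6.435486302710525 side 0.8863714326041715 range 0.19201065214014784
guard 0.062 [0.3589 0.3092 0.3087] lean deg -121.64427595344401 side -178.79012892159156 range 0.0923255346305434
guard 0.062 [0.4071 0.322  0.2143] lean deg -2.740112537882472 side 0.8984767674524018 range 0.19911301624110592
foot 0.13 [0.3244 0.3    0.3714] lean deg -137.09133132965576 side -178.88505951072128 range 0.02034744459747696
foot 0.13 [0.4087 0.3221 0.1462] lean deg -0.6151614719632404 side 0.5824623366398206 range 0.2618125165958551
foot 0.126 [0.3259 0.3004 0.3674] lean deg -136.3631755237923 side -178.8714851130872 range 0.024665440058142703
foot 0.126 [0.4072 0.3217 0.1502] lean deg -1.343028157631908 side 0.5752651583545955 range 0.25749452113518934
[293, 294, 351, 352]
[[53, 53, 53], [45, 46, 44], [49, 49, 48], [49, 48, 48], [80, 80, 84], [90, 91, 95], [96, 98, 103], [99, 101, 106], [99, 99, 105], [92, 95, 99], [88, 90, 93], [70, 73, 74], [37, 34, 36], [38, 34, 33], [40, 37, 35], [55, 54, 53]]
```

The probe is out of the dock and upright to within a few degrees. Moving over the ring.

send_rows(increments=[{"dx":0.3,"dy":-1.0,"dz":0,"roll":0,"claw":-0.6},{"dx":0.9,"dy":-2.6,"dz":0,"roll":0,"claw":-0.6},{"dx":1.6,"dy":-4.5,"dz":0,"roll":0,"claw":-0.6},{"dx":2.3,"dy":-6.4,"dz":0,"roll":0,"claw":-0.6},{"dx":3.0,"dy":-8.3,"dz":0,"roll":0,"claw":-0.6}], grip_force=40)

```text
clock: 25.12
tcp_pos: [0.4876, 0.1158, 0.2569]
orientation: [0.051, -0.146, 0.988, -0.0]
wrist_force: [1.2, 1.0, -1.5]
finger_gap: 0.0236
grip_force: 40.1
```

send_rows(increments=[{"dx":0.7,"dy":-1.9,"dz":0,"roll":0,"claw":-0.6},{"dx":1.3,"dy":-3.7,"dz":0,"roll":0,"claw":-0.6},{"dx":1.8,"dy":-5.0,"dz":-0.7,"roll":0,"claw":-0.6},{"dx":2.0,"dy":-5.6,"dz":-1.7,"roll":0,"claw":-0.6},{"dx":2.0,"dy":-5.6,"dz":-2.6,"roll":0,"claw":-0.6}], grip_force=40)

```text
clock: 25.75
tcp_pos: [0.5374, -0.0241, 0.1908]
orientation: [0.05, -0.145, 0.988, -0.0]
wrist_force: [0.4, 0.4, -0.4]
finger_gap: 0.0234
grip_force: 40.2
```

send_rows(increments=[{"dx":0,"dy":0,"dz":0,"roll":0,"claw":-0.6},{"dx":0,"dy":0,"dz":0,"roll":0,"claw":-0.6},{"dx":0,"dy":0,"dz":0,"roll":0,"claw":-0.6},{"dx":0,"dy":0,"dz":0,"roll":0,"claw":-0.6},{"dx":0,"dy":0,"dz":0,"roll":0,"claw":-0.6}], grip_force=40)

```text
clock: 26.38
tcp_pos: [0.5379, -0.0225, 0.1932]
orientation: [0.051, -0.146, 0.988, -0.0]
wrist_force: [0.4, 0.0, -1.4]
finger_gap: 0.0232
grip_force: 40.0
```

```bash
python3 st.py
python3 - <<'E'
from h import *
import pickle
d={n:read_camera(n) for n in("wrist","scene","top")};pickle.dump(d,open("d10.pkl","wb"))
c=d["wrist"];g=c["image"].astype(int);gray=g.mean(2)
for r in range(90,252,4): print(r," ".join("%2d"%(gray[r,x]/10) for x in range(264,384,3)))
E
```

```text
t 26.375 q [-0.211  0.175 -0.234  1.065  0.035 -0.503] p [ 0.5379 -0.0225  0.1932] tilt 5.881171954482249 yaw -163.1301154334756 z [ 0.102  0.014 -0.995] F [ 0.4  0.  -1.4] M [-0.02  0.09 -0.03] gap 0.0232223674676705 40.02319514751434
90 12 13 13 12 13 13 13 13 13 13 13 12 13 13 13 13 13 13 13 13 13 13 13 13 13 13 13 13 13 13 13 13 12 18 17 17 18 17 17 17
94 12 13 13 13 13 13 13 13 13 13 12 13 13 13 13 13 13 13 13 13 13 13 12 13 13 12 12 13 13 13 12 18 18 17 17 17 17 17 18 18
98 13 13 13 13 13 13 13 13 13 13 13 13 13 13 13 12 13 13 13 13 13 13 13 13 13 13 13 13 13 13 17 17 17 17 17 18 18 17 18 18
102 13 13 13 13 13 13 13 13 13 13 13 13 13 13 13 12 13 12 13 13 13 13 13 13 13 13 12 13 13 18 17 18 18 18 17 17 18 18 18 17
106 13 13 13 13 13 13 13 13 13 13 13 13 12 13 13 13 12 13 13 13 13 12 12 13 13 13 13 13 12 18 18 18 17 18 18 17 17 18 18 18
110 13 13 13 13 13 13 13 13 13 13 13 13 13 13 13 13 13 13 13 13 13 13 13 13 13 13 13 13 12 18 17 17 18 18 18 18 18 17 18 17
114 13 13 13 13 13 13 13 13 13 13 13 13 13 13 13 12 13 13 13 13 13 13 13 13 13 13 13 13 12 17 18 17 17 18 18 18 17 17 18 18
[... 3516 characters left out ...]
 7  7  7  7  4  4  4  4  4  5  7  7  7  7  5 18 17 15 18 18 18 18 17 18 18 18 17
234 17 17 17 17 17 17 17 17 17 17 17 18  6  7  7  7  5  5  4  4  4  4  4  6  7  7  7  9 18 17 18 18 16 18 18 17 17 18  7 17
238 17 17 17 17 17 17 17 17 17 17 17 19  6  7  7  7  7  6  7  7  7  6  7  7  7  7  7  5 17 17 18 18 18 17 17 17 18 17 17 17
242 17 17 17 17 17 17 17 17 17 17 17 16  6  7  7  7  7  7  7  7  7  7  7  7  7  7  7  6 18 17 18 16 16 17 14 16 18 13 18 18
246 17 17 17 17 17 17 17 15  4  4  4  5  7  7  7  7  7  7  7  7  7  7  7  7  7  7  7  7  2  4  4  4 18 17 18 18 18 16 17 16
250 10 13 13 18 18 17 17  6  5  5  5  6  7  3  3  3  3  3  3  3  3  3  3  3  3  3  3  7  4  5  6  5 17 17 17 17 17 17 17 17
```

The numbers show the ring ellipse centred near (322.7,156), and the foot's contact face near (322.8,178).

```bash
cat > a2.py <<'E'
import sys
from h import *
import pickle
c=pickle.load(open("d10.pkl","rb"))["wrist"]
tcp=np.array([.5379,-.0225,.1932]);z=np.array([.102,.014,-.995]);G=tcp-.019*z
U=np.array([-.957,-.289])
def sph(u,v,r):
    o,dd=fray(c,u,v);b=dd@(o-G);q=b*b-((o-G)@(o-G)-r*r);return o+dd*(-b+np.sqrt(q))
print("ring",fonz(c,322.7,155.7,.033))
for n,v,r in(("foot",177,.13),("foot",179,.13),("foot",178,.126),("foot",178,.133),("guard",217,.061)):
    p=sph(322.7,v,r);D=G-p;print(n,v,r,np.round(p,4),"lean",np.degrees(np.arctan2(D[:2]@U,D[2])))
for v in(170.5,171.5): 
    e=sph(322.7,v,.1302);print("far edge",e)
E
python3 a2.py
python3 - <<'E'
import sys;sys.path.insert(0,".")
from h import *
import pickle
for n in("d8","d10"):
    d=pickle.load(open(f"{n}.pkl","rb"))
c=d["scene"];G=np.array([.536,-.0228,.2121])
print(proj(c,G),proj(c,G+[0,0,.041]),proj(c,G-[0,0,.062]),proj(c,G-[0,0,.13]))
g=c["image"].mean(2);u,v=map(int,proj(c,G-[0,0,.09]))
for r in range(v-24,v+16,2): print(r,u-15," ".join("%2d"%(g[r,x]/10) for x in range(u-15,u+16)))
E
```

```text
ring [ 0.52954021 -0.02701405  0.033     ]
foot 177 0.13 [ 0.533  -0.0252  0.0822] lean -1.5661832771380044
foot 179 0.13 [ 0.5347 -0.0247  0.0821] lean -0.7637424845973081
foot 178 0.126 [ 0.5324 -0.0253  0.0862] lean -1.907500201021028
foot 178 0.133 [ 0.535  -0.0247  0.0791] lean -0.6396743765186936
guard 217 0.061 [ 0.5338 -0.0239  0.1512] lean -2.2958287465240392
far edge [ 0.52739703 -0.02690982  0.08225312]
far edge [ 0.52826851 -0.02664649  0.08219044]
(np.float64(366.21656071436803), np.float64(161.00752332680239)) (np.float64(367.096057005735), np.float64(153.64536632293942)) (np.float64(364.94083585957515), np.float64(171.6864616769777)) (np.float64(363.61179279252565), np.float64(182.81172032850168))
152 349  7  8  8  8  8  8  7  7  7  7  7  8 11 13 11  6  3  3  3  3  3  3  3  3  3  3  3  6  8  8  8
154 349  8  8  8  8  8  7  7  7  6  6  9 12 12  9  4  3  3  3  3  3  3  5  5  3  4  4  6  8  8  8  8
156 349  7  8  8  7  7  7  7  6  4  4  5  7  7  4  5  5  3  3  3  3  6 10  9  4  4  5  5  6  8  8  8
158 349  8  8  8  8  8  7  7  7  6  4  3  3  3  3  3  4  4  3  3  5  6  5  
[... 941 characters left out ...]
9 22 22 22 22 22 21 21 21 21 22 21 21 21 21 19 10  9 17 20 21 21 21 20 19 19 19 19 19 19 19 19
180 349 22 21 21 21 21 22 21 21 21 21 22 22 22 22 18 10 15 21 22 21 21 22 22 21 20 19 19 19 19 19 19
182 349 21 22 21 21 21 21 22 22 22 22 22 22 22 19 11  8 12 19 22 22 22 22 22 22 22 21 19 19 19 19 19
184 349 21 21 22 22 22 22 22 22 22 22 22 22 22 21 19 17 19 21 22 22 22 22 22 22 22 20 19 18 18 19 19
186 349 22 22 22 22 22 22 22 22 22 22 22 22 22 22 22 22 22 22 22 22 22 21 17 14 14 14 14 13 13 16 18
188 349 22 22 22 22 22 22 22 22 22 22 22 21 20 20 20 20 19 18 17 14 14 14 15 14 14 14 14 14 14 14 15
190 349 22 22 22 22 22 22 22 22 22 22 20 19 22 19 15 15 15 14 12 13 15 14 14 14 14 14 14 14 14 14 14
```

The scene view agrees: foot expected at (363.6,182.8), seen at about (364,182.5). Now the small shift and the descent.

send_rows(increments=[{"dx":-0.07,"dy":-0.04,"dz":-0.3,"roll":0,"claw":-0.6},{"dx":-0.14,"dy":-0.08,"dz":-0.7,"roll":0,"claw":-0.6},{"dx":-0.14,"dy":-0.08,"dz":-1.1,"roll":0,"claw":-0.6},{"dx":-0.14,"dy":-0.08,"dz":-1.4,"roll":0,"claw":-0.6},{"dx":-0.14,"dy":-0.08,"dz":-1.6,"roll":0,"claw":-0.6}], grip_force=40)

```text
clock: 27.15
tcp_pos: [0.5339, -0.0245, 0.1519]
orientation: [0.05, -0.146, 0.988, -0.0]
wrist_force: [-0.5, 0.0, -1.2]
finger_gap: 0.0235
grip_force: 40.0
```

send_rows(increments=[{"dx":0,"dy":0,"dz":0,"roll":0,"claw":-0.6},{"dx":0,"dy":0,"dz":0,"roll":0,"claw":-0.6},{"dx":0,"dy":0,"dz":0,"roll":0,"claw":-0.6},{"dx":0,"dy":0,"dz":0,"roll":0,"claw":-0.6},{"dx":0,"dy":0,"dz":0,"roll":0,"claw":-0.6}], grip_force=40)

```text
clock: 27.78
tcp_pos: [0.5342, -0.0246, 0.1528]
orientation: [0.051, -0.146, 0.988, -0.0]
wrist_force: [0.9, -1.1, -1.1]
finger_gap: 0.0235
grip_force: 40.0
```

```bash
python3 st.py
python3 - <<'E'
from h import *
import pickle
d={n:read_camera(n) for n in("wrist","scene")};pickle.dump(d,open("d11.pkl","wb"))
c=d["wrist"];gray=c["image"].mean(2)
for r in range(134,194,2): print(r," ".join("%2d"%(gray[r,x]/10) for x in range(294,352,2)))
from h import *
print([np.round(get_state()["wrist_force"],2).tolist() for i in range(3)])
E
```

```text
t 27.775 q [-0.216  0.194 -0.314  0.967  0.035 -0.508] p [ 0.5342 -0.0246  0.1528] tilt 5.841317871772756 yaw -163.15013200048583 z [ 0.101  0.014 -0.995] F [ 0.9 -1.1 -1.1] M [-0.07  0.12 -0.04] gap 0.02354529699243454 40.02797842025757
134 12 13 12 12 12 12 13 12 12 12 12 12 12 12 13 12 12 12 13 13 12 12 12 12 12 12 12 12 12
136 13 12 12 12 12 12 13 12 12 13 12 12 12 13 13 12 12 12 12 12 12 13 13 12 12 12 12 12 12
138 13 13 13 12 12 12 12 12 13 12 12 12 12 12 12 12 12 13 12 12 12 12 13 12 12 13 12 12 12
140 12 12 12 12 13 13 12 12 13 12 12 13 12 12 12 12 12 12 12 13 12 13 12 12 12 12 12 12 12
142 12 12 12 12 12 13 12 12 12 12 12 12 12 12 12 12 12 12 13 12 12 13 13 12 12 12 12 13 12
144 12 13 13 12 12 12 12 13 13 12 12 12 12 12 12 12 12 13 13 13 12 12 13 12 13 12 13 13 12
146 12 12 12 12 12 12 13 13 12 12 12 12 12 12 12 12 12 12 12 12 12 13 12 12 13 12 12 12 12
148 12 12 12 12 12 12 13 12 12 12 12 12 12 13 12 12 12 12 12 12 12 12 12 12 12 13 13 13 12
150 12 12 12 12 12 12 13 12 12 12 12 13 12 12 13 12 12 12 13 12 12 12 12 12 12 13 12 12 12
152 13 12 13 12 12 13 12 12 13 12 13 13 11 
[... 1231 characters left out ...]
180 17 17 18 11 10 17 15 12 12 12  8  9  9  5  6  6  8 10  9 13 17 18 18 18 13 10 17 18 17
182 17 18 18 15 11 17 18 18 18 12  8  9  9  6  6  6  6 10  8 16 18 17 17 18 10 11 18 18 17
184 17 17 18 18  8  9 18 17 18 16  9  9  5  6  6  6  6  8  7 17 18 18 17 17 12 15 18 17 17
186 17 17 17 18 16 11 15 18 17 18 18 13  5  6  6  6  5  8 17 18 17 17 17  8 11 17 17 17 18
188 17 17 17 18 17 11 11 17 18 18 18 16  5  6  6  6  6 13 18 17 18 18 10 11 18 18 17 17 17
190 18 17 17 18 17 18 10 12 14 19 10  6  3  3  4  4  4  4  8 18 17  5 11 18 18 17 17 17 18
192 17 17 18 17 17 18 18  8  7  4  3  4  4  4  4  4  3  3  3  3  6 10 17 18 18 17 17 17 17
[[0.58, 0.03, -0.75], [0.58, 0.03, -0.75], [0.58, 0.03, -0.75]]
```

The ring ellipse is centred near (322.5,174) and the foot face near (322.5,178), which will centre as the probe descends. Now small steps down against the force.

send_rows(increments=[{"dx":0,"dy":0,"dz":-0.1,"roll":0,"claw":-0.6},{"dx":0,"dy":0,"dz":-0.2,"roll":0,"claw":-0.6},{"dx":0,"dy":0,"dz":-0.28,"roll":0,"claw":-0.6},{"dx":0,"dy":0,"dz":-0.28,"roll":0,"claw":-0.6},{"dx":0,"dy":0,"dz":-0.28,"roll":0,"claw":-0.6}], grip_force=40)

```text
clock: 28.5
tcp_pos: [0.5342, -0.0246, 0.1457]
orientation: [0.051, -0.146, 0.988, -0.0]
wrist_force: [-0.3, -0.0, -0.7]
finger_gap: 0.0235
grip_force: 40.0
```

send_rows(increments=[{"dx":0,"dy":0,"dz":-0.04,"roll":0,"claw":-0.6},{"dx":0,"dy":0,"dz":-0.08,"roll":0,"claw":-0.6},{"dx":0,"dy":0,"dz":-0.08,"roll":0,"claw":-0.6},{"dx":0,"dy":0,"dz":-0.08,"roll":0,"claw":-0.6},{"dx":0,"dy":0,"dz":-0.08,"roll":0,"claw":-0.6}], grip_force=40)

```text
clock: 29.12
tcp_pos: [0.5342, -0.0246, 0.1438]
orientation: [0.051, -0.146, 0.988, -0.0]
wrist_force: [0.4, -0.9, -1.1]
finger_gap: 0.0234
grip_force: 40.0
```

send_rows(increments=[{"dx":0,"dy":0,"dz":-0.04,"roll":0,"claw":-0.6},{"dx":0,"dy":0,"dz":-0.04,"roll":0,"claw":-0.6},{"dx":0,"dy":0,"dz":-0.04,"roll":0,"claw":-0.6},{"dx":0,"dy":0,"dz":-0.04,"roll":0,"claw":-0.6},{"dx":0,"dy":0,"dz":-0.04,"roll":0,"claw":-0.6}], grip_force=40)

```text
clock: 29.75
tcp_pos: [0.5342, -0.0246, 0.1427]
orientation: [0.051, -0.146, 0.988, -0.0]
wrist_force: [0.7, 0.9, -0.6]
finger_gap: 0.0234
grip_force: 40.0
```

send_rows(increments=[{"dx":0,"dy":0,"dz":-0.04,"roll":0,"claw":-0.6},{"dx":0,"dy":0,"dz":-0.04,"roll":0,"claw":-0.6},{"dx":0,"dy":0,"dz":-0.04,"roll":0,"claw":-0.6},{"dx":0,"dy":0,"dz":-0.04,"roll":0,"claw":-0.6},{"dx":0,"dy":0,"dz":-0.04,"roll":0,"claw":-0.6}], grip_force=40)

```text
clock: 30.38
tcp_pos: [0.5343, -0.0246, 0.1418]
orientation: [0.051, -0.146, 0.988, -0.0]
wrist_force: [0.9, 0.6, 2.2]
finger_gap: 0.0235
grip_force: 40.3
```

send_rows(increments=[{"dx":0,"dy":0,"dz":-0.04,"roll":0,"claw":-0.6},{"dx":0,"dy":0,"dz":-0.04,"roll":0,"claw":-0.6},{"dx":0,"dy":0,"dz":-0.04,"roll":0,"claw":-0.6},{"dx":0,"dy":0,"dz":-0.04,"roll":0,"claw":-0.6},{"dx":0,"dy":0,"dz":-0.04,"roll":0,"claw":-0.6}], grip_force=40)

```text
clock: 31.0
tcp_pos: [0.5343, -0.0246, 0.1408]
orientation: [0.051, -0.146, 0.988, -0.0]
wrist_force: [1.1, 0.0, 1.4]
finger_gap: 0.0235
grip_force: 40.4
```

send_rows(increments=[{"dx":0,"dy":0,"dz":-0.04,"roll":0,"claw":-0.6},{"dx":0,"dy":0,"dz":-0.04,"roll":0,"claw":-0.6},{"dx":0,"dy":0,"dz":-0.04,"roll":0,"claw":-0.6},{"dx":0,"dy":0,"dz":-0.04,"roll":0,"claw":-0.6},{"dx":0,"dy":0,"dz":-0.04,"roll":0,"claw":-0.6}], grip_force=40)

```text
clock: 31.62
tcp_pos: [0.5343, -0.0246, 0.1398]
orientation: [0.051, -0.146, 0.988, -0.0]
wrist_force: [0.5, -0.2, 2.5]
finger_gap: 0.0233
grip_force: 40.5
```

Contact came at TCP z of about 0.1422, so half stroke is near 0.1383.

send_rows(increments=[{"dx":0,"dy":0,"dz":-0.03,"roll":0,"claw":-0.6},{"dx":0,"dy":0,"dz":-0.06,"roll":0,"claw":-0.6},{"dx":0,"dy":0,"dz":-0.06,"roll":0,"claw":-0.6},{"dx":0,"dy":0,"dz":-0.06,"roll":0,"claw":-0.6},{"dx":0,"dy":0,"dz":-0.06,"roll":0,"claw":-0.6}], grip_force=40)

```text
clock: 32.25
tcp_pos: [0.5343, -0.0246, 0.1383]
orientation: [0.051, -0.146, 0.988, -0.0]
wrist_force: [1.4, -0.4, 2.7]
finger_gap: 0.0239
grip_force: 40.7
```

```bash
python3 st.py
python3 - <<'E'
from h import *
import pickle
f=[]
for i in range(8):
    c=read_camera("wrist");f.append(get_state()["wrist_force"])
print("mean F",np.mean(f,0));s=read_camera("top");t=read_camera("scene");pickle.dump({"wrist":c,"top":s,"scene":t},open("d12.pkl","wb"))
gray=c["image"].mean(2)
for r in range(144,214,2): print(r," ".join("%2d"%(gray[r,x]/10) for x in range(290,358,2)))
E
```

```text
t 32.25 q [-0.216  0.205 -0.338  0.932  0.035 -0.508] p [ 0.5343 -0.0246  0.1383] tilt 5.845683321027544 yaw -163.15213364685277 z [ 0.101  0.014 -0.995] F [ 1.4 -0.4  2.7] M [-0.1  -0.13 -0.14] gap 0.023869845629199762 40.66566288471222
mean F [ 0.67386373 -0.0685013   2.89764669]
144 12 12 13 12 12 12 12 12 12 12 12 12 12 12 13 13 12 12 12 12 12 12 12 12 12 12 13 12 12 12 12 12 12 12
146 12 13 12 12 12 12 12 12 12 12 12 12 13 12 12 12 12 12 12 13 12 12 12 12 12 12 12 12 12 12 12 12 12 12
148 12 12 12 13 12 13 12 12 12 12 12 12 12 12 12 12 12 12 13 12 12 12 12 12 12 12 12 12 12 13 13 12 12 13
150 12 12 13 13 13 12 12 13 12 12 12 12 13 12 12 13 12 12 13 13 12 12 12 12 12 12 12 12 12 12 13 13 12 12
152 12 13 12 13 12 12 12 12 13 12 12 12 12 12 12 12 12 12 12 12 12 12 12 12 12 12 12 13 12 12 12 13 12 13
154 12 12 12 12 12 12 12 12 12 13 13 12 12 12 12 12 12 12 12 13 12 12 12 12 12 12 12 12 12 12 12 12 12 13
156 12 13 12 13 13 13 12 12 12 13 12 12 13 12 13 13 12 13 12 12 12 12 12 12 13 12 12 12 12 12 12 12 12 12
158 12 12 12 13 13 12 12 12 12 13 12 13 10 10  9  8  8  8  9  9 12 13 13 12
[... 2192 characters left out ...]
6  6  6  6  6  6  6  6  7  6  6  4  4  3  3  2 14 18 17 17 18 17
202 17 17 17 17  7  3  3  4  7  7  7  7  7  7  7  7  7  7  7  7  7  7  7  7  7  4  4  4  5 18 18 17 17 17
204 17 17 18 16  3  4  4  6  7  7  7  7  7  7  7  7  7  7  7  7  7  7  7  7  7  7  4  4  3  7 18 17 17 17
206 17 18 18  4  4  3  4  7  7  7  7  7  7  7  7  7  7  7  7  7  7  7  7  7  7  7  4  4  3  2 19 18 17 18
208 17 17 17  2  4  4  5  7  7  7  7  7  7  7  7  7  7  7  7  7  7  7  7  7  7  7  6  4  4  3 14 18 17 17
210 17 18 13  3  4  4  5  7  7  7  7  7  7  7  7  7  7  7  7  7  7  7  7  7  7  7  7  3  4  3 12 18 17 17
212 17 18 10  4  4  4  6  7  7  7  7  7  7  7  7  7  7  7  7  7  7  7  7  7  7  7  7  4  4  4  7 19 17 17
```

The force is 2.9 N plus about 1.1 N of carried weight, so about 4 N, which is half stroke. The foot at (322.5,181.5) is centred in the ring at (322.5,181). Handing in.

```bash
python3 -c "
from h import *
print(hand_in())"
```

```text
the job is handed in; nothing more can be done
None
```

I handed the job in while still holding the thermometer upright with its foot inside the ring, pressed in about half its stroke (about 4 N). The bare plate was pushed flush against its neighbour first, though I did not check that seam again once the foot was pressed down.

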